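# Pack the component trays into the hooded dry case

## Robot

A 7-joint arm with a two-finger parallel gripper is mounted at the origin on the work surface. World frame = base frame: x ahead of the robot, y to its left, z up, the work surface at z = 0. Lengths are in m, angles in rad, forces in N, time in s.
With the tool pointing down it reaches from about 0.4 to 0.85 m from the base axis. Payload 4.4 kg.
Tool frame: the origin (TCP) lies between the finger pads; the fingertips stand 11 mm ahead of it and the grasp point (between the pads) lies 8 mm behind it (manip.tip_extent is the distance from the TCP to the fingertips, in m); z points along the fingers, y is the line along which they close (so a half turn about z gives the same grasp; the last joint's range is limited). The gripper opens to 94 mm and grips with 3 to 60 N. Pads are 16 mm wide; open, the fingers measure 119 mm over their backs; the gripper's body (75 mm by 177 mm) begins 78 mm behind the grasp point.
Start: joints at [-1.18, 0.628, 0.038, 1.517, -0.027, 0.996, -0.02], TCP at [0.287, 0.583, 0.216] pointing down, gripper open.
Joint ranges: [-3.06, 3.06], [-0.37, 2.12], [-1.25, 1.32], [0.18, 2.47], [-1.1, 4.24], [0.23, 1.98], [-2.94, 2.94]. Speed limits (rad/s): [2.57, 2.57, 3.14, 3.14, 3.14, 3.14, 3.14].

## Interface

Orientations are given as a unit quaternion [x, y, z, w].
In Python, from station import manip gives the robot as it stands. The module is installed in compiled form; this text tells all that it offers.
- The arm moves only by the tool drive_tool, never from a script. Its argument "plan" is a list that holds one entry, the list of rows, each a list of 5 numbers: the closure, from 0 (fully open) to 1 (shut), then the shift along the tool's x, y, z in mm, then the turn about the tool's z in degrees. A call has 1 to 12 rows; each row is the pose to reach, as a shift and turn from the pose commanded when the call began, along the tool's axes at that moment; what a row does not reach only later rows make up. A row lasts 1/8 s, in which the tool goes at most 62.5 mm and 10.7 degrees, less where a joint would pass 70% of its speed; a pose out of reach is approached as far as the arm can. A call with a gripper value outside its range is refused whole. The fingers move at their own pace and stop on an object; "squeeze" is the grip in N (left out, the last holds). Time passes only in rows, so rows that repeat a pose let the fingers close. It gives the time, the measured TCP pose, the force, the opening and the grip force at its end, in the units of the state.
- manip.sense(): the state, without advancing time (a new reading comes with each control period).
- manip.get_image(name): name is "scene" or "top"; returns the picture (400x640x3 uint8, blue, green, red); there is no depth.
- manip.camera_model(name): a dict with "fx", "fy", "cx", "cy" (pixels), "k1" (the pictures are not rectified: a ray, as slopes to the right and down, at radius r is drawn at 1 + k1 r^2 times it, then the intrinsics apply), "cam_to_world" (4x4, takes a point from camera to world coordinates). Camera axes: x right, y down, z forward; pixel columns grow to the right and rows downward; lengths in m; the calibration is good to about 2 mm. A picture is of the moment at which its call begins. camera_model takes no time and is no camera call.
- manip.finish_job(): hands the job in; it is judged then, once.
The state is a dict: "time_s": time; "q": joint angles; "joint_velocities": joint speeds; "joint_torque": joint torques, N m; "tcp_pos": TCP position; "ee_rot": TCP orientation; "ft_force": force on the tool from outside, world axes, zero at the start; "wrist_torque": the same for the moment, N m; "opening": finger opening in m; "grasp_force": force on a finger pad.
Only numpy, scipy, OpenCV 4.12 (cv2) and the standard library are available. Lean on these libraries where they do the work, as an engineer would, in place of code of your own. Each camera call takes 0.05 s, during which the arm holds its last target. There are 200 camera calls.

## Task

Put the component trays away dry: lift the pale hood off the grey pan and rest it on the blue mat, stack all the black trays that are out squarely in one neat pile on the pan's raised bed, long side along the bed, and stand the desiccant canister on the pan floor beside the pile. With everything inside, put the hood back so that it sits fully seated and level on the pan, and do not disturb the other things on the bench.

Things in the scene. Friction and masses are not known exactly. Their poses are not given: they have to be found in the camera images.
- pan: Open grey plastic pan, fixed: 210 x 170 mm outside (x by y), walls 6 mm thick, inner floor 6 mm and rim 24 mm above its origin (centre of the underside, on the bench). A raised bed, 88 x 44 mm, long side along the pan's x, stands on the floor. Starts covered by the hood. z up.
- bed (a point): Centre of the top face of the raised bed, 12 mm above the bench, 30 mm from the pan's centre towards the pan's -x; axes as the pan's. Trays (slightly larger than the bed) are piled on it, long side along x.
- can_place (a point): Pan floor beside the bed, 58 mm from the pan's centre towards its +x, 6 mm above the bench: a good place for the canister.
- hood: Pale box-shaped hood, 0.35 kg, grey flange, on the pan at the start. Origin: centre of its open lower edge, on which it also stands. Lower walls, 190 x 150 mm outside, enter the pan with 4 mm play all round; the flange (214 x 174 mm, underside 8 mm above the origin) rests on the rim: seated, its origin is 16 mm above the pan's. Ceiling 51 mm above the origin. x along the long side, z up; either way round fits.
- handle (a point): Middle of the hood's bar handle, a solid bar 60 mm long (along hood x), 16 mm wide (y), 36 mm high, straight up from the hood's top: its foot is 54 mm, this point 72 mm and its top 90 mm above the hood's origin.
- mat: Plain flat blue bench mat, 230 x 190 x 3 mm (x by y by z), fixed, empty; origin at its centre on the bench, top 3 mm higher. Pan and mat may change places from start to start.
- canister_c (a point): Centre of a plain aluminium desiccant canister, upright cylinder 40 mm diameter, 42 mm high, standing among the trays. z along its axis.
- reel: Bystander: small flat reel of solder wire, 50 mm diameter, 30 mm high, among the trays; origin at the centre of its underside. Leave alone.
- meter: Bystander: green hand multimeter lying flat, 175 x 85 x 41 mm, beyond the pan and mat. Leave alone.
- driver: Bystander: screwdriver, 170 mm, lying on the right. Leave alone.
- flux: Bystander: small upright bottle, 40 mm diameter, 100 mm high, far side. Leave alone.
- tweezers: Bystander: steel tweezers, 110 mm, lying flat on the far right. Leave alone.
- board: Bystander: small green circuit board, 70 x 50 mm, lying flat near the trays on the far left. Leave alone.
- tray0_c (a point): Centre of a flat rigid black component tray, 96 x 50 x 9 mm (x by y by z) with shallow pockets on top, all alike, lying flat on the bench to the robot's left. 3 to 5 trays are there; absent ones give no pose. The full rim lets one stack flat on another (9 mm a level).
- tray1_c (a point): Centre of a flat rigid black component tray, 96 x 50 x 9 mm (x by y by z) with shallow pockets on top, all alike, lying flat on the bench to the robot's left. 3 to 5 trays are there; absent ones give no pose. The full rim lets one stack flat on another (9 mm a level).
- tray2_c (a point): Centre of a flat rigid black component tray, 96 x 50 x 9 mm (x by y by z) with shallow pockets on top, all alike, lying flat on the bench to the robot's left. 3 to 5 trays are there; absent ones give no pose. The full rim lets one stack flat on another (9 mm a level).
- tray3_c (a point): Centre of a flat rigid black component tray, 96 x 50 x 9 mm (x by y by z) with shallow pockets on top, all alike, lying flat on the bench to the robot's left. 3 to 5 trays are there; absent ones give no pose. The full rim lets one stack flat on another (9 mm a level).
- tray4_c (a point): Centre of a flat rigid black component tray, 96 x 50 x 9 mm (x by y by z) with shallow pockets on top, all alike, lying flat on the bench to the robot's left. 3 to 5 trays are there; absent ones give no pose. The full rim lets one stack flat on another (9 mm a level).

How it is judged:
By the outcome, as a careful person would: the job done as asked, in the order asked, and still so for the second after the job is handed in, with the robot touching nothing.
Of tray0, tray1, tray2, tray3, tray4 only 3 to 5 are there at a start; the rules pass over those that are not, and their reading is None.
At some moment in a run one of canister, hood may be knocked a few centimetres aside while the robot is not near it.
Once in a run the grip may slacken for a moment while it holds something.
It also fails if it takes over 210 s, if anything falls off the work surface, if the arm or the gripper's body presses on something with over 40 N, if the wrist force passes 120 N, or if a joint passes its speed limit or range.

## Working session

There is one attempt and no reset: what is moved stays moved. The work goes in short steps, Python scripts to look and compute and a tool call to move; the robot and the scene stay as the last step left them, time stands still between calls to the robot, and variables do not carry over. Pictures are saved under pics/ and viewed, at most 14 in all, crops included, and the job is handed in when it is done.

Besides the shell and the picture viewer there is one more tool, called after "Call:" by a JSON object that holds its "op" and its "data". drive_tool: Moves the arm, as the interface text tells. Its arguments: {"type":"object","properties":{"plan":{"type":"array","items":{"type":"array","items":{"type":"array","items":{"type":"number"}}}},"squeeze":{"type":"number"}},"required":["plan"]}

```bash
mkdir -p pics; cat > h.py <<'E'
import numpy as np, cv2
from station import manip
def rays(name,uv):
    c=manip.camera_model(name); uv=np.atleast_2d(np.array(uv,float))
    K=np.array([[c['fx'],0,c['cx']],[0,c['fy'],c['cy']],[0,0,1]])
    p=cv2.undistortPoints(uv[:,None,:],K,np.array([c['k1'],0,0,0.]))[:,0]
    T=np.array(c['cam_to_world']); d=np.c_[p,np.ones(len(p))]@T[:3,:3].T
    return T[:3,3],d
def plane(name,uv,z):
    o,d=rays(name,uv); return o+d*((z-o[2])/d[:,2])[:,None]
def proj(name,P):
    c=manip.camera_model(name); T=np.linalg.inv(np.array(c['cam_to_world'])); P=np.atleast_2d(np.array(P,float))@T[:3,:3].T+T[:3,3]
    s=P[:,:2]/P[:,2:]; s=s*(1+c['k1']*(s**2).sum(1))[:,None]
    return s*[c['fx'],c['fy']]+[c['cx'],c['cy']]
def snap(name,f=None):
    im=manip.get_image(name)
    if f: cv2.imwrite('pics/'+f,im)
    return im
E
python3 - <<'E'
from h import *
for n in('top','scene'):
    snap(n,n+'0.png'); c=manip.camera_model(n); print(n,{k:np.round(v,3).tolist() for k,v in c.items()})
s=manip.sense(); print(s); print(manip.tip_extent)
E
```

```text
top {'fx': 360.857, 'fy': 360.857, 'cx': 322.262, 'cy': 199.365, 'k1': -0.053, 'cam_to_world': [[0.015, -0.996, 0.083, 0.525], [-1.0, -0.013, 0.025, -0.061], [-0.024, -0.084, -0.996, 1.106], [0.0, 0.0, 0.0, 1.0]]}
scene {'fx': 387.838, 'fy': 387.838, 'cx': 319.306, 'cy': 203.382, 'k1': -0.011, 'cam_to_world': [[0.169, 0.864, -0.474, 1.188], [0.986, -0.145, 0.086, -0.154], [0.006, -0.482, -0.876, 1.081], [0.0, 0.0, 0.0, 1.0]]}
{'time_s': 0.1, 'q': array([-1.17980048,  0.62922762,  0.03847581,  1.5182165 , -0.02703099,
        0.99626586, -0.01999961]), 'joint_velocities': array([-0.00091609, -0.00157123, -0.00093543, -0.00252027,  0.00095509,
        0.00103965,  0.00081588]), 'joint_torque': array([ 3.68710753e-03, -5.50792623e+01,  1.14790086e+00, -1.87117088e+01,
       -5.20590786e-02,  1.92011485e-02,  3.89314130e-05]), 'tcp_pos': array([0.2864394 , 0.58288087, 0.21567993]), 'ee_rot': array([ 2.26436959e-01,  9.74025495e-01, -7.79222207e-04, -1.78401996e-04]), 'ft_force': array([ 1.13977705, -0.49771465,  0.48637442]), 'wrist_torque': array([ 0.01585891, -0.03321847, -0.0446488 ]), 'grasp_force': 0.0, 'opening': 0.09414739957000545}
0.011
```

View pics/top0.png

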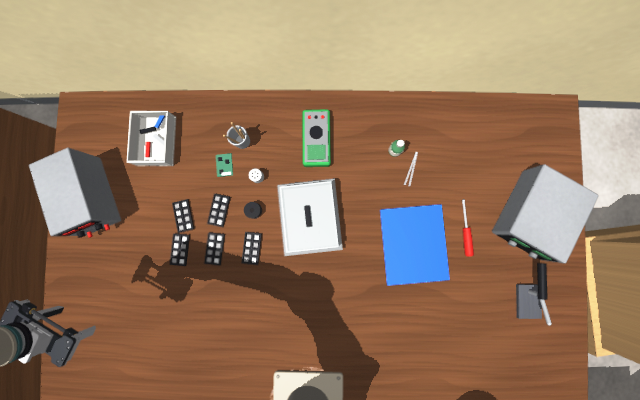

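View pics/scene0.png

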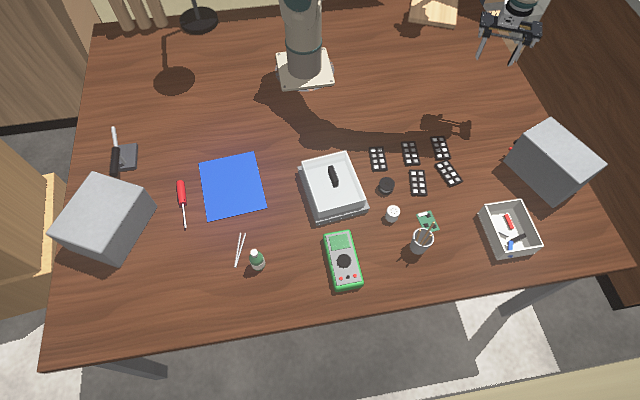

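```bash
python3 - <<'E'
from h import *
a=cv2.imread('pics/top0.png')[170:265,165:350]; b=cv2.imread('pics/scene0.png')[130:230,290:470]
cv2.imwrite('pics/c0.png',np.vstack([cv2.resize(a,(560,288),interpolation=cv2.INTER_CUBIC),cv2.resize(b,(560,311),interpolation=cv2.INTER_CUBIC)]))
im=cv2.imread('pics/top0.png'); hsv=cv2.cvtColor(im,cv2.COLOR_BGR2HSV)
def rect(m,z,n=1,name='top'):
    cs=sorted(cv2.findContours(m.astype(np.uint8),cv2.RETR_EXTERNAL,cv2.CHAIN_APPROX_NONE)[0],key=cv2.contourArea)[::-1][:n]
    for c in cs:
        r=cv2.minAreaRect(c); P=plane(name,cv2.boxPoints(r),z); e1=P[1]-P[0];e2=P[2]-P[1]
        L=e1 if np.linalg.norm(e1)>np.linalg.norm(e2) else e2
        print(np.round(r[0],1),'ctr',P.mean(0).round(4),'dims',np.linalg.norm(e1).round(4),np.linalg.norm(e2).round(4),'yaw',np.degrees(np.arctan2(L[1],L[0])).round(1))
H,S,V=hsv[...,0],hsv[...,1],hsv[...,2]
print('mat');rect((H>100)&(H<125)&(S>150)&(V>120),.003,1)
m=np.zeros(H.shape,bool);m[165:265,270:350]=1
print('hood+flange');rect((S<60)&(V>90)&m,.03)
print('white');rect((S<60)&(V>200)&m,.07)
m2=np.zeros(H.shape,bool);m2[190:240,295:325]=1
print('handle');rect((V<110)&m2,.106)
d=(V<75);d[:,:165]=0;d[:,275:]=0;d[:190]=0;d[266:]=0
E

```

```text
mat
[414.4 244.2] ctr [ 0.4849 -0.3151  0.003 ] dims 0.1907 0.2301 yaw -175.1
hood+flange
[309.3 216.7] ctr [0.5631 0.004  0.03  ] dims 0.1771 0.2151 yaw -173.0
white
[308.9 217.2] ctr [0.5601 0.0028 0.07  ] dims 0.1634 0.2003 yaw -173.5
handle
[307.8 215.9] ctr [0.5618 0.0035 0.106 ] dims 0.0148 0.0564 yaw -172.6
```

View pics/c0.png

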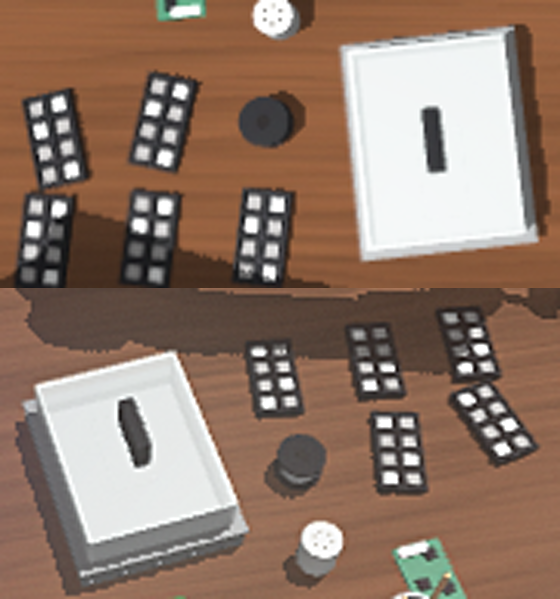

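```bash
cat >> h.py <<'E'
def yaw_now():
    from scipy.spatial.transform import Rotation as R
    M=R.from_quat(manip.sense()['ee_rot']).as_matrix(); return M,np.degrees(np.arctan2(M[1,0],M[0,0]))
def go(x,y,z,yaw,M=None,p=None,y0=None):
    """shift/turn in tool axes from present pose to the world TCP target; yaw of the tool x axis (mod 180)"""
    if M is None:
        M,y0=yaw_now(); p=manip.sense()['tcp_pos']
    t=-((yaw-y0+90)%180-90)
    return np.round(M.T@(np.array([x,y,z])-p)*1000,1).tolist()+[round(float(t),1)]
E
python3 - <<'E'
from h import *
print(go(.5620,.0035,.2157,7.), yaw_now()[0].round(3).tolist())
E
```

```text
[-502.9, -398.4, 0.6, -33.2] [[-0.897, 0.441, -0.001], [0.441, 0.897, -0.001], [-0.0, -0.002, -1.0]]
```

Call:
{"op": "drive_tool", "data": {"plan": [[[0.3,-45,-36,0,-3],[0.4,-90,-71,0,-6],[0.5,-135,-107,0,-9],[0.5,-180,-143,0,-12],[0.5,-225,-178,0,-15],[0.5,-270,-214,0,-18],[0.5,-315,-250,0,-21],[0.5,-360,-285,0,-24],[0.5,-405,-321,0,-27],[0.5,-450,-356,0,-30],[0.5,-495,-392,0,-33],[0.5,-503,-398,0,-33]]], "squeeze": 40}}

```text
time_s: 1.6
tcp_pos: [0.5634, -0.0012, 0.2159]
ee_rot: [-0.056, 0.998, -0.001, -0.0]
ft_force: [0.3, 0.5, 0.2]
opening: 0.0465
grasp_force: 0.0
```

```bash
python3 - <<'E'
from h import *
s=manip.sense();print(s['tcp_pos'],yaw_now()[1],s['q'],s['opening'])
print(go(.562,.0035,.086,7.))
im=snap('top'); hsv=cv2.cvtColor(im,cv2.COLOR_BGR2HSV); H,S,V=cv2.split(hsv)
# dark tray blobs, now unshadowed
snap('scene','s1.png'); cv2.imwrite('pics/t1.png',im)
m=((V<75)*255).astype(np.uint8); m=cv2.morphologyEx(m,cv2.MORPH_CLOSE,np.ones((5,5)))
m[:,:160]=0;m[:,272:]=0;m[:185]=0;m[275:]=0
for c in cv2.findContours(m,cv2.RETR_EXTERNAL,cv2.CHAIN_APPROX_NONE)[0]:
    if cv2.contourArea(c)<100: continue
    r=cv2.minAreaRect(c);P=plane('top',cv2.boxPoints(r),.009);e1=P[1]-P[0];e2=P[2]-P[1]
    L=e1 if np.linalg.norm(e1)>np.linalg.norm(e2) else e2
    print(np.round(r[0],1),P.mean(0).round(4),np.linalg.norm(e1).round(3),np.linalg.norm(e2).round(3),np.degrees(np.arctan2(L[1],L[0])).round(1)%180)
a=im[165:270,160:350]; cv2.imwrite('pics/c1.png',cv2.resize(a,(760,420),interpolation=cv2.INTER_CUBIC))
E
```

```text
[ 0.56343876 -0.0012215   0.21591103] -173.59747597316448 [ 0.00245487  0.5042055  -0.07748263  1.76264703  0.05176126  0.87699409
  1.58399504] 0.04647739727431026
[0.8, 5.2, 129.9, -0.6]
[249.1 247.5] [0.4666 0.1866 0.009 ] 0.095 0.036 174.9
[214.7 248. ] [0.4629 0.293  0.009 ] 0.097 0.053 174.9
[182.6 231.9] [0.5107 0.3956 0.009 ] 0.204 0.071 179.6
[219.  209.6] [0.5807 0.284  0.009 ] 0.095 0.053 169.5
```

View pics/c1.png

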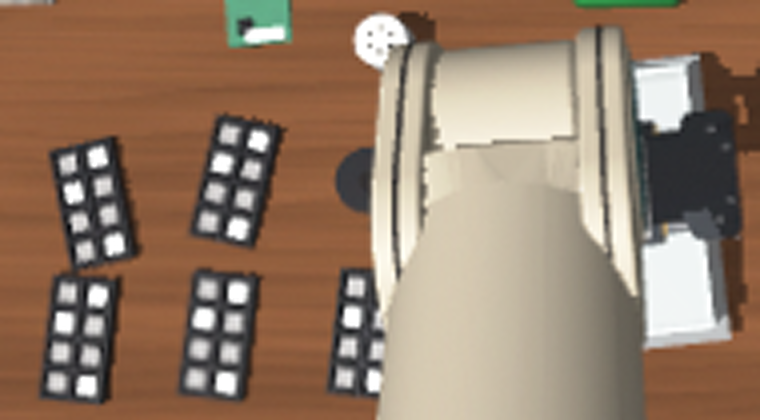

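Call:
{"op": "drive_tool", "data": {"plan": [[[0.5,0,0,40,0],[0.5,0,0,80,0],[0.5,0,0,85,0],[0.5,0,0,85,0],[0.5,0,0,85,0]]]}}

```text
time_s: 2.33
tcp_pos: [0.5636, 0.005, 0.133]
ee_rot: [-0.06, 0.998, 0.0, 0.001]
ft_force: [-0.9, 0.4, 1.1]
opening: 0.0471
grasp_force: 0.0
```

```bash
python3 - <<'E'
from h import *
s=manip.sense();print(s['tcp_pos'],yaw_now()[1])
print(go(.562,.0035,.086,7.))
E
```

```text
[0.56362338 0.00498699 0.13304212] -173.13149304789428
[1.9, -1.3, 47.0, -0.1]
```

Call:
{"op": "drive_tool", "data": {"plan": [[[0.5,1,-1,25,0],[0.5,1,-1,47,0],[0.5,1,-1,47,0],[1,1,-1,47,0],[1,1,-1,47,0],[1,1,-1,47,0],[1,1,-1,47,0]]]}}

```text
time_s: 3.2
tcp_pos: [0.562, 0.0032, 0.085]
ee_rot: [-0.06, 0.998, -0.0, 0.0]
ft_force: [-0.2, 0.2, 3.3]
opening: 0.016
grasp_force: 40.0
```

Call:
{"op": "drive_tool", "data": {"plan": [[[1,1,-1,-5,0],[1,1,-1,-20,0],[1,1,-1,-40,0],[1,1,-1,-60,0],[1,1,-1,-80,0],[1,1,-1,-80,0],[1,1,-1,-80,0]]]}}

```text
time_s: 4.08
tcp_pos: [0.5602, 0.002, 0.1641]
ee_rot: [-0.059, 0.998, 0.0, -0.0]
ft_force: [-0.5, -0.1, -3.7]
opening: 0.0158
grasp_force: 40.0
```

```bash
python3 - <<'E'
from h import *
s=manip.sense();print(s['tcp_pos'],yaw_now()[1],s['opening'],s['grasp_force'],s['ft_force'])
print(go(.485,-.315,.18,4.9))
E
```

```text
[0.56024467 0.00204958 0.16414656] -173.17857497496595 0.015786442297664818 39.99547898769379 [-0.45918451 -0.13151963 -3.6623281 ]
[112.4, -305.9, -15.8, 1.9]
```

Call:
{"op": "drive_tool", "data": {"plan": [[[1,8,-20,0,0],[1,22,-60,0,1],[1,37,-100,0,1],[1,51,-140,0,1],[1,66,-180,0,2],[1,81,-220,0,2],[1,95,-260,0,2],[1,107,-290,0,2],[1,112,-306,0,2],[1,112,-306,0,2],[1,112,-306,0,2]]]}}

```text
time_s: 5.45
tcp_pos: [0.4866, -0.3129, 0.1641]
ee_rot: [-0.043, 0.999, 0.001, -0.0]
ft_force: [-0.5, -0.5, -2.6]
opening: 0.0157
grasp_force: 40.0
```

```bash
python3 - <<'E'
from h import *
s=manip.sense();print(s['tcp_pos'],yaw_now()[1],s['opening'],s['grasp_force'],s['ft_force'])
print(go(.485,-.315,.072,4.9))
im=snap('top'); snap('scene','s2.png')
a=im[165:275,160:460]; cv2.imwrite('pics/t2.png',im);cv2.imwrite('pics/c2.png',cv2.resize(a,(795,292),interpolation=cv2.INTER_CUBIC))
E
```

```text
[ 0.48659859 -0.3128828   0.16414827] -175.0486694995719 0.015739304000487755 39.995654225349426 [-0.52650883 -0.54438608 -2.63450841]
[1.8, -2.1, 92.1, 0.1]
```

View pics/c2.png

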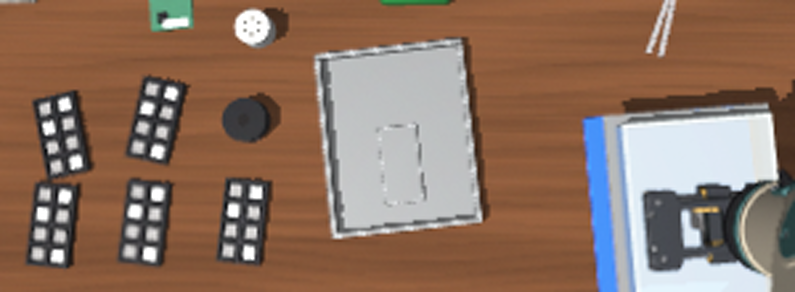

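Call:
{"op": "drive_tool", "data": {"plan": [[[1,1,-1,30,0],[1,1,-1,60,0],[1,1,-1,80,0],[1,1,-1,88,0],[1,1,-1,92,0],[1,1,-1,93,0],[1,1,-1,93,0],[0.5,1,-1,93,0],[0.5,1,-1,93,0],[0.5,1,-1,60,0],[0.5,1,-1,10,0],[0.5,1,-1,-30,0]]]}}

```text
time_s: 7.05
tcp_pos: [0.4854, -0.3164, 0.1966]
ee_rot: [-0.042, 0.999, -0.0, 0.001]
ft_force: [0.9, 1.0, -0.4]
opening: 0.0469
grasp_force: 0.0
```

```bash
cat >> h.py <<'E'
def quad(m,z,name='top'):
    """largest blob of mask -> centre, sides, yaw on plane z"""
    c=max(cv2.findContours(m.astype(np.uint8),cv2.RETR_EXTERNAL,cv2.CHAIN_APPROX_NONE)[0],key=cv2.contourArea)
    P=plane(name,c[:,0,:].astype(float),z)[:,:2]
    (cx,cy),(w,h),a=cv2.minAreaRect((P*1000).astype(np.float32)); 
    if w<h: a+=90; w,h=h,w
    if a>90:a-=180
    return [round(v,1) for v in (cx,cy,w,h,a)]
def bright_quad(im,box,z,name='top'):
    """tray = dark rim with light pockets, or anything unlike the wood: low saturation"""
    x0,y0,x1,y1=box; hsv=cv2.cvtColor(im,cv2.COLOR_BGR2HSV); m=np.zeros(im.shape[:2],np.uint8)
    m[y0:y1,x0:x1]=((hsv[...,2]<75)|(hsv[...,1]<70))[y0:y1,x0:x1]
    return quad(m,z,name)
E
python3 - <<'E'
from h import *
print(manip.sense()['tcp_pos'])
im=cv2.imread('pics/t2.png'); hsv=cv2.cvtColor(im,cv2.COLOR_BGR2HSV);H,S,V=cv2.split(hsv)
for b in [(170,194,202,233),(202,188,236,230),(165,231,196,270),(200,230,232,270),(238,230,268,270)]: print('tray',bright_quad(im,b,.009))
print('reel',bright_quad(im,(240,195,270,225),.03)); 
m=np.zeros(V.shape,np.uint8);m[165:187,243:270]=(V>190)[165:187,243:270]; 
print('can',quad(m,.042))
m=np.zeros(V.shape,np.uint8);m[175:260,272:350]=(S<60)[175:260,272:350]
print('pan',quad(m,.024))
im=cv2.imread('pics/s2.png');hsv=cv2.cvtColor(im,cv2.COLOR_BGR2HSV)
m=np.zeros(V.shape,np.uint8);m[130:230,290:370]=(hsv[...,1]<60)[130:230,290:370]
print('pan s',quad(m,.024,'scene'))
for b in [(367,145,389,173),(398,138,424,167),(427,133,453,162),(405,168,432,198),(432,160,466,189)]: print('tray s',bright_quad(im,b,.009,'scene'))
m=np.zeros(V.shape,np.uint8);m[200:222,380:405]=(hsv[...,2]>190)[200:222,380:405]; print('can s',quad(m,.042,'scene'))
E
```

```text
[ 0.48543914 -0.31642323  0.19659851]
tray [561.1, 396.0, 94.7, 55.1, 14.3]
tray [580.1, 283.9, 96.3, 53.5, -10.5]
tray [460.7, 401.4, 103.9, 54.8, -4.0]
tray [462.7, 293.3, 96.4, 53.4, -4.8]
tray [466.8, 178.5, 96.4, 54.5, -4.7]
reel [582.9, 170.8, 60.6, 48.2, -89.1]
can [684.3, 168.4, 36.5, 36.3, -89.4]
pan [563.9, 4.1, 211.2, 171.9, 7.2]
pan s [570.9, -0.4, 221.8, 173.3, 7.3]
tray s [469.6, 174.6, 99.4, 53.3, -4.0]
tray s [466.0, 288.3, 101.4, 53.9, -5.1]
tray s [463.9, 396.0, 108.4, 55.3, -4.9]
tray s [583.6, 280.5, 96.9, 53.6, -10.7]
tray s [563.7, 391.2, 99.9, 55.3, 14.6]
can s [686.9, 165.2, 38.4, 36.4, -14.5]
```

```bash
python3 - <<'E'
from h import *
print(go(.4668,.1795,.06,-4.7),yaw_now()[1])
im=snap('top','t3.png'); snap('scene','s3.png')
E
```

```text
[-22.9, 495.9, 136.2, 9.5] -175.18138101394828
```

Call:
{"op": "drive_tool", "data": {"plan": [[[0.25,-2,50,0,1],[0.25,-5,100,0,2],[0.25,-7,150,0,3],[0.25,-9,200,0,4],[0.25,-11,250,0,5],[0.25,-14,300,0,6],[0.25,-16,350,20,7],[0.25,-18,400,50,8],[0.25,-21,450,80,9],[0.25,-23,485,110,9.5],[0.25,-23,496,136,9.5],[0.25,-23,496,136,9.5]]], "squeeze": 30}}

```text
time_s: 8.65
tcp_pos: [0.4644, 0.1805, 0.0567]
ee_rot: [0.04, 0.999, -0.001, -0.002]
ft_force: [0.4, -0.2, 1.1]
opening: 0.0701
grasp_force: 0.0
```

Call:
{"op": "drive_tool", "data": {"plan": [[[0.25,0,0,0,0],[0.25,0,0,0,0]]]}}

```text
time_s: 8.9
tcp_pos: [0.4671, 0.1791, 0.0595]
ee_rot: [0.042, 0.999, 0.0, 0.001]
ft_force: [0.9, -0.7, 0.0]
opening: 0.0706
grasp_force: 0.0
```

```bash
python3 - <<'E'
from h import *
s=manip.sense();print(s['tcp_pos'],yaw_now()[1],s['q'].round(2))
print(go(.4668,.1795,.0135,-4.7))
E
```

```text
[0.4671367  0.17913821 0.05952249] 175.2175149478886 [-0.4   0.67 -0.03  2.06  0.05  0.41  1.02]
[0.4, 0.3, 46.0, -0.1]
```

Call:
{"op": "drive_tool", "data": {"plan": [[[0.25,0,0,20,0],[0.25,0,0,40,0],[0.25,0,0,46,0],[0.25,0,0,46,0],[1,0,0,46,0],[1,0,0,46,0],[1,0,0,46,0],[1,0,0,46,0],[1,0,0,30,0],[1,0,0,0,0],[1,0,0,-30,0],[1,0,0,-30,0]]]}}

```text
time_s: 10.4
tcp_pos: [0.4677, 0.1807, 0.0909]
ee_rot: [0.041, 0.999, 0.001, 0.002]
ft_force: [0.3, 0.3, -0.3]
opening: 0.0496
grasp_force: 30.0
```

```bash
python3 - <<'E'
from h import *
s=manip.sense();print(s['tcp_pos'],yaw_now()[1])
print(go(.5334,.0003,.06,7.1))
E
```

```text
[0.46771304 0.18065967 0.09090606] 175.31971603845946
[-80.1, -174.5, 30.8, -11.8]
```

Call:
{"op": "drive_tool", "data": {"plan": [[[1,-16,-35,0,-2],[1,-36,-78,0,-5],[1,-56,-122,0,-8],[1,-72,-157,0,-11],[1,-80,-173,0,-12],[1,-80,-173,20,-12],[1,-80,-173,30,-12],[1,-80,-173,30,-12],[1,-80,-173,30,-12]]]}}

```text
time_s: 11.52
tcp_pos: [0.5319, 0.0016, 0.0586]
ee_rot: [-0.064, 0.998, 0.0, 0.0]
ft_force: [0.3, 0.3, -0.8]
opening: 0.0494
grasp_force: 30.0
```

```bash
python3 - <<'E'
from h import *
s=manip.sense();print(s['tcp_pos'],yaw_now()[1],s['grasp_force'],s['opening'])
print(go(.5334,.0003,.0255,7.1))
snap('top','t4.png')
im=snap('scene','s4.png')
cv2.imwrite('pics/c4.png',cv2.resize(im[110:240,260:420],(740,601-1),interpolation=cv2.INTER_CUBIC))
E
```

```text
[0.53194586 0.00156451 0.05863313] -172.63051227884498 29.990934133529663 0.04941852181574361
[-1.3, -1.4, 33.1, 0.3]
```

View pics/c4.png

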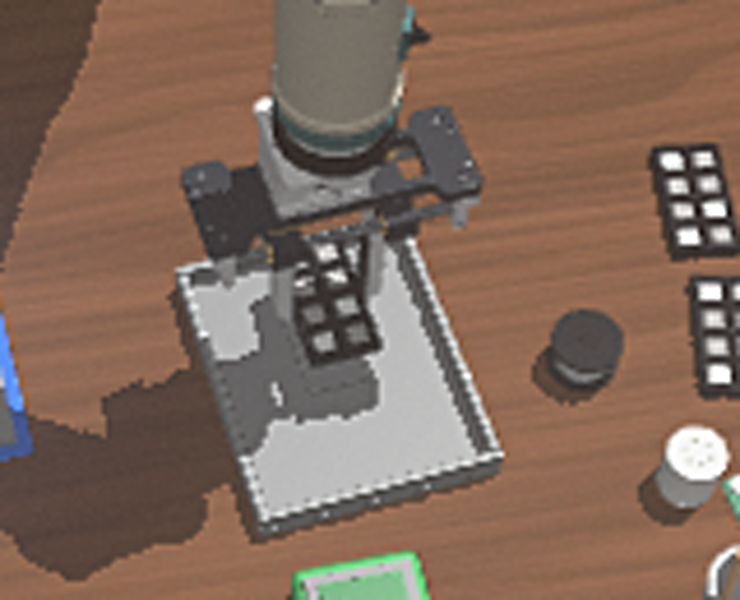

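Call:
{"op": "drive_tool", "data": {"plan": [[[1,-1,-1,15,0],[1,-1,-1,28,0],[1,-1,-1,33,0],[1,-1,-1,33,0],[1,-1,-1,33,0],[0.25,-1,-1,33,0],[0.25,-1,-1,33,0],[0.25,-1,-1,20,0],[0.25,-1,-1,-40,0],[0.25,-1,-1,-60,0],[0.25,-1,-1,-60,0]]]}}

```text
time_s: 13.0
tcp_pos: [0.5344, 0.0002, 0.1207]
ee_rot: [-0.064, 0.998, -0.0, 0.002]
ft_force: [-0.8, 0.6, -0.2]
opening: 0.0703
grasp_force: 0.0
```

```bash
python3 - <<'E'
from h import *
s=manip.sense();print(s['tcp_pos'],yaw_now()[1],s['grasp_force'],s['opening'])
print(go(.4632,.2945,.06,-4.8))
E
```

```text
[5.34447584e-01 2.16151650e-04 1.20733763e-01] -172.69299795737123 0.0 0.0703419791115184
[33.5, 301.0, 60.4, 12.1]
```

Call:
{"op": "drive_tool", "data": {"plan": [[[0.25,5,45,0,2],[0.25,10,90,0,4],[0.25,15,135,0,6],[0.25,20,180,0,8],[0.25,25,225,10,10],[0.25,30,270,30,12],[0.25,33,295,50,12],[0.25,33.5,301,60,12],[0.25,33.5,301,60,12],[0.25,33.5,301,60,12],[0.25,33.5,301,60,12]]]}}

```text
time_s: 14.38
tcp_pos: [0.4624, 0.2934, 0.0592]
ee_rot: [0.042, 0.999, 0.0, 0.001]
ft_force: [0.2, -0.4, 0.3]
opening: 0.0704
grasp_force: 0.0
```

```bash
python3 - <<'E'
from h import *
s=manip.sense();print(s['tcp_pos'],yaw_now()[1])
print(go(.4632,.2945,.0135,-4.8))
im=snap('top','t5.png'); ss=snap('scene','s5.png')
for n,i,b in(('top',im,(280,185,340,262)),('scene',ss,(295,135,370,225))):
    x0,y0,x1,y1=b;V=cv2.cvtColor(i,cv2.COLOR_BGR2HSV)[...,2];m=np.zeros(V.shape,np.uint8);m[y0:y1,x0:x1]=(V<75)[y0:y1,x0:x1]
    print(n,quad(cv2.morphologyEx(m,cv2.MORPH_OPEN,np.ones((2,2))),.021,n))
cv2.imwrite('pics/c5.png',cv2.resize(np.hstack([im[175:265,270:360],ss[140:230,290:380]]),(800,400),interpolation=cv2.INTER_CUBIC))
E
```

```text
[0.46235045 0.29337834 0.05915326] 175.20681214813538
[-0.7, 1.2, 45.7, 0.0]
top [528.5, -2.0, 93.9, 50.3, 6.6]
scene [539.7, -1.0, 100.5, 51.3, 6.8]
```

View pics/c5.png

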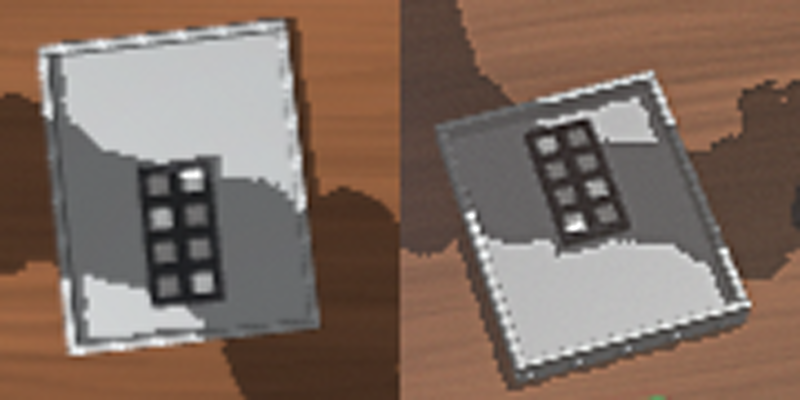

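```bash
python3 - <<'E'
from h import *
k=400/90
def cv(n,pts,off,z):
    p=np.array(pts,float)/k-.5+off; P=plane(n,p,z)[:,:2]*1000
    print(n,P.mean(0).round(1),np.linalg.norm(np.diff(P[[0,1,2,3,0]],axis=0),axis=1).round(1)); return P.mean(0)
a=np.radians(7.1); R=np.array([[np.cos(a),np.sin(a)],[-np.sin(a),np.cos(a)]])
t=cv('top',[(138,168),(217,157),(224,298),(152,305)],(270,175),.021);p=cv('top',[(40,48),(295,18),(320,327),(72,355)],(270,175),.024);print(R@(t-p))
t=cv('scene',[(125,130),(192,118),(230,232),(163,248)],(290,140),.021);p=cv('scene',[(37,127),(252,72),(350,305),(115,365)],(290,140),.024);print(R@(t-p))
E
```

```text
top [ 5.327e+02 -2.000e-01] [54.1 95.2 48.8 92.9]
top [563.6   1. ] [175.  209.2 167.5 208.9]
[-30.80097197   2.56860565]
scene [535.9  -2.7] [ 50.8 101.2  49.8 104.1]
scene [ 5.652e+02 -4.000e-01] [167.8 207.5 169.9 203.4]
[-29.4313119    1.33966368]
```

Call:
{"op": "drive_tool", "data": {"plan": [[[0.25,-0.5,1,20,0],[0.25,-0.5,1,40,0],[0.25,-0.5,1,46,0],[0.25,-0.5,1,46,0],[1,-0.5,1,46,0],[1,-0.5,1,46,0],[1,-0.5,1,46,0],[1,-0.5,1,46,0],[1,-0.5,1,30,0],[1,-0.5,1,0,0],[1,-0.5,1,-40,0],[1,-0.5,1,-40,0]]]}}

```text
time_s: 15.98
tcp_pos: [0.4639, 0.2967, 0.1018]
ee_rot: [0.041, 0.999, 0.002, 0.003]
ft_force: [-0.3, 0.2, -1.0]
opening: 0.0495
grasp_force: 30.0
```

Call:
{"op": "drive_tool", "data": {"plan": [[[1,0,0,0,0],[1,0,0,0,0]]]}}

```text
time_s: 16.23
tcp_pos: [0.4612, 0.2949, 0.0975]
ee_rot: [0.041, 0.999, -0.001, -0.001]
ft_force: [-0.3, -0.5, -0.9]
opening: 0.0495
grasp_force: 30.0
```

```bash
python3 - <<'E'
from h import *
s=manip.sense();print(s['tcp_pos'],yaw_now()[1])
print(go(.5334,.0003,.07,7.1))
E
```

```text
[0.46116468 0.29491992 0.09749041] 175.3292866493689
[-96.0, -287.7, 27.7, -11.8]
```

Call:
{"op": "drive_tool", "data": {"plan": [[[1,-12,-35,0,-2],[1,-27,-80,0,-4],[1,-42,-125,0,-6],[1,-57,-170,0,-8],[1,-72,-215,0,-10],[1,-86,-258,0,-12],[1,-94,-280,0,-12],[1,-95,-287,10,-12],[1,-95,-287,27,-12],[1,-95,-287,27,-12],[1,-95,-287,27,-12],[1,-95,-287,27,-12]]]}}

```text
time_s: 17.73
tcp_pos: [0.5335, 0.0023, 0.0718]
ee_rot: [-0.064, 0.998, 0.0, 0.0]
ft_force: [0.1, 0.8, -0.8]
opening: 0.0495
grasp_force: 30.0
```

Call:
{"op": "drive_tool", "data": {"plan": [[[1,0,0,0,0],[1,0,0,0,0],[1,0,0,0,0],[1,0,0,0,0]]]}}

```text
time_s: 18.23
tcp_pos: [0.5333, 0.0016, 0.0715]
ee_rot: [-0.064, 0.998, -0.0, 0.0]
ft_force: [-1.5, -0.6, -0.5]
opening: 0.0492
grasp_force: 30.0
```

```bash
python3 - <<'E'
from h import *
s=manip.sense();print(s['tcp_pos'],yaw_now()[1],s['opening'],s['grasp_force'])
print(go(.5334,.0003,.0345,7.1))
E
```

```text
[0.5332952  0.00163433 0.07154235] -172.67685053015782 0.04919712954819107 29.97358202934265
[0.1, -1.3, 37.0, 0.2]
```

Call:
{"op": "drive_tool", "data": {"plan": [[[1,0,-1.3,15,0],[1,0,-1.3,30,0],[1,0,-1.3,37,0],[1,0,-1.3,37,0],[1,0,-1.3,37,0],[0.25,0,-1.3,37,0],[0.25,0,-1.3,37,0],[0.25,0,-1.3,25,0],[0.25,0,-1.3,-20,0],[0.25,0,-1.3,-50,0],[0.25,0,-1.3,-50,0],[0.25,0,-1.3,-50,0]]]}}

```text
time_s: 19.73
tcp_pos: [0.533, 0.0002, 0.1214]
ee_rot: [-0.064, 0.998, -0.0, -0.0]
ft_force: [-0.6, 0.1, -1.8]
opening: 0.0704
grasp_force: 0.0
```

```bash
python3 - <<'E'
from h import *
s=manip.sense();print(s['tcp_pos'],yaw_now()[1],s['opening'])
print(go(.5803,.2853,.06,-10.6))
E
```

```text
[5.33020290e-01 2.49112040e-04 1.21362596e-01] -172.68349904057763 0.07035608687009956
[-83.2, 276.7, 61.3, 17.9]
```

Call:
{"op": "drive_tool", "data": {"plan": [[[0.25,-14,46,0,3],[0.25,-28,92,0,6],[0.25,-42,138,0,9],[0.25,-56,184,0,12],[0.25,-70,230,0,15],[0.25,-80,265,20,18],[0.25,-83,277,45,18],[0.25,-83,277,61,18],[0.25,-83,277,61,18],[0.25,-83,277,61,18],[0.25,-83,277,61,18],[0.25,-83,277,61,18]]]}}

```text
time_s: 21.22
tcp_pos: [0.581, 0.2855, 0.0613]
ee_rot: [0.093, 0.996, 0.0, 0.001]
ft_force: [0.1, 0.7, -0.6]
opening: 0.0706
grasp_force: 0.0
```

```bash
python3 - <<'E'
from h import *
s=manip.sense();print(s['tcp_pos'],yaw_now()[1],s['opening'])
print(go(.5803,.2853,.0135,-10.6))
im=snap('top','t6.png'); snap('scene','s6.png')
hsv=cv2.cvtColor(im,cv2.COLOR_BGR2HSV);V=hsv[...,2]
m=np.zeros(V.shape,np.uint8);m[160:190,240:275]=(V>190)[160:190,240:275]; print('can',quad(m,.042))
for b in [(170,194,202,233),(165,234,196,270)]: print('tray',bright_quad(im,b,.009))
E
```

```text
[0.58097357 0.28551784 0.06132158] 169.2914454038441 0.07057649197148243
[0.7, -0.4, 47.8, -0.1]
can [688.4, 209.3, 27.4, 9.1, 2.1]
tray [569.7, 389.4, 118.8, 98.8, 2.5]
tray [450.4, 410.8, 107.4, 76.1, 2.4]
```

Arm occludes things there; continue.

Call:
{"op": "drive_tool", "data": {"plan": [[[0.25,0.5,0,20,0],[0.25,0.5,0,42,0],[0.25,0.5,0,47.5,0],[0.25,0.5,0,47.5,0],[1,0.5,0,47.5,0],[1,0.5,0,47.5,0],[1,0.5,0,47.5,0],[1,0.5,0,47.5,0],[1,0.5,0,30,0],[1,0.5,0,0,0],[1,0.5,0,-40,0],[1,0.5,0,-40,0]]]}}

```text
time_s: 22.82
tcp_pos: [0.5826, 0.2872, 0.105]
ee_rot: [0.093, 0.996, 0.002, 0.003]
ft_force: [-0.2, -0.7, -0.1]
opening: 0.0495
grasp_force: 30.0
```

Call:
{"op": "drive_tool", "data": {"plan": [[[1,0,0,0,0],[1,0,0,0,0],[1,0,0,0,0]]]}}

```text
time_s: 23.2
tcp_pos: [0.5792, 0.2855, 0.0994]
ee_rot: [0.093, 0.996, -0.001, -0.001]
ft_force: [-0.7, -0.2, -1.1]
opening: 0.0496
grasp_force: 30.0
```

```bash
python3 - <<'E'
from h import *
s=manip.sense();print(s['tcp_pos'],yaw_now()[1])
print(go(.5334,.0003,.08,7.3))
E
```

```text
[0.57923875 0.28545312 0.09936411] 169.32763817857918
[-7.8, -288.7, 19.7, -18.0]
```

Call:
{"op": "drive_tool", "data": {"plan": [[[1,-1,-35,0,-2],[1,-2,-80,0,-5],[1,-3,-125,0,-8],[1,-4,-170,0,-11],[1,-6,-215,0,-14],[1,-7,-258,0,-17],[1,-8,-280,0,-18],[1,-8,-288,10,-18],[1,-8,-288,19,-18],[1,-8,-288,19,-18],[1,-8,-288,19,-18],[1,-8,-288,19,-18]]]}}

```text
time_s: 24.7
tcp_pos: [0.5347, 0.0021, 0.0816]
ee_rot: [-0.064, 0.998, 0.0, 0.0]
ft_force: [0.8, -0.0, -0.6]
opening: 0.0492
grasp_force: 30.0
```

Call:
{"op": "drive_tool", "data": {"plan": [[[1,0,0,0,0],[1,0,0,0,0],[1,0,0,0,0],[1,0,0,0,0]]]}}

```text
time_s: 25.2
tcp_pos: [0.5345, 0.0013, 0.0815]
ee_rot: [-0.064, 0.998, 0.0, 0.0]
ft_force: [-0.7, -0.4, -0.1]
opening: 0.0496
grasp_force: 30.0
```

```bash
python3 - <<'E'
from h import *
s=manip.sense();print(s['tcp_pos'],yaw_now()[1],s['opening'],s['grasp_force'])
print(go(.5334,.0003,.0435,7.3))
im=snap('top','t7.png'); snap('scene','s7.png')
V=cv2.cvtColor(im,cv2.COLOR_BGR2HSV)[...,2]
m=np.zeros(V.shape,np.uint8);m[160:190,240:275]=(V>190)[160:190,240:275]; print('can',quad(m,.042))
for b in [(170,194,202,233),(165,234,196,270)]: print('tray',bright_quad(im,b,.009))
cv2.imwrite('pics/c7.png',cv2.resize(im[155:275,160:360],(800,480),interpolation=cv2.INTER_CUBIC))
E
```

```text
[0.5344677  0.00126638 0.0815096 ] -172.67955678772017 0.04960701040520292 29.99468207359314
[1.2, -0.8, 38.0, 0.0]
can [685.5, 209.2, 33.4, 9.1, 2.1]
tray [561.1, 396.0, 94.7, 55.1, 14.3]
tray [457.1, 402.4, 96.6, 54.6, -3.1]
```

View pics/c7.png

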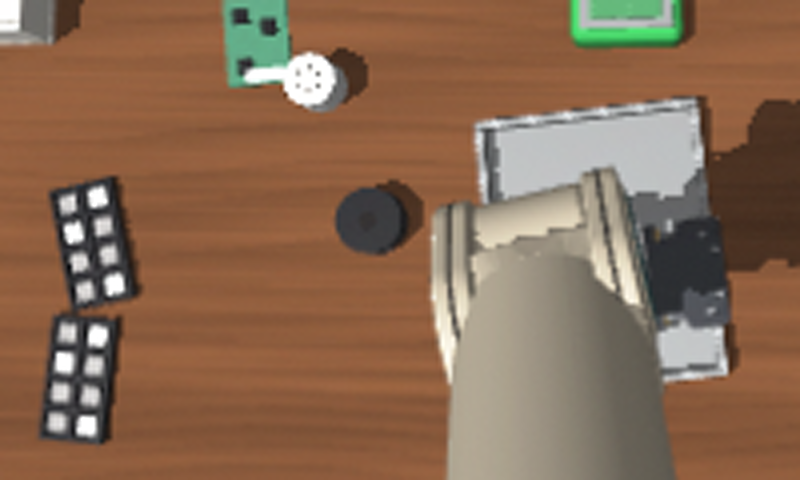

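Call:
{"op": "drive_tool", "data": {"plan": [[[1,1,-1,15,0],[1,1,-1,30,0],[1,1,-1,38,0],[1,1,-1,38,0],[1,1,-1,38,0],[0.25,1,-1,38,0],[0.25,1,-1,38,0],[0.25,1,-1,25,0],[0.25,1,-1,-10,0],[0.25,1,-1,-40,0],[0.25,1,-1,-40,0],[0.25,1,-1,-40,0]]]}}

```text
time_s: 26.8
tcp_pos: [0.5333, 0.0001, 0.1215]
ee_rot: [-0.064, 0.998, -0.0, -0.0]
ft_force: [-0.1, -1.0, -0.6]
opening: 0.0705
grasp_force: 0.0
```

```bash
python3 - <<'E'
from h import *
s=manip.sense();print(s['tcp_pos'],yaw_now()[1],s['opening'])
print(go(.5612,.3978,.06,14.4),go(.5612,.3978,.06,14.4)[3])
E
```

```text
[5.33255149e-01 6.37049489e-05 1.21454499e-01] -172.67803380318313 0.07046323920933859
[-78.4, 390.9, 61.4, -7.1] -7.1
```

Call:
{"op": "drive_tool", "data": {"plan": [[[0.25,-9,46,0,-1],[0.25,-19,95,0,-2],[0.25,-29,145,0,-3],[0.25,-39,195,0,-4],[0.25,-49,245,0,-5],[0.25,-59,295,0,-6],[0.25,-69,345,10,-7],[0.25,-78,385,35,-7],[0.25,-78,391,61,-7],[0.25,-78,391,61,-7],[0.25,-78,391,61,-7],[0.25,-78,391,61,-7]]]}}

```text
time_s: 28.3
tcp_pos: [0.5622, 0.3973, 0.0616]
ee_rot: [-0.124, 0.992, 0.0, 0.001]
ft_force: [0.8, -0.6, 0.5]
opening: 0.0705
grasp_force: 0.0
```

Call:
{"op": "drive_tool", "data": {"plan": [[[0.25,0,0,0,0],[0.25,0,0,0,0]]]}}

```text
time_s: 28.55
tcp_pos: [0.5615, 0.3978, 0.0612]
ee_rot: [-0.124, 0.992, 0.0, 0.0]
ft_force: [-0.7, -0.4, -0.4]
opening: 0.0705
grasp_force: 0.0
```

```bash
python3 - <<'E'
from h import *
s=manip.sense();print(s['tcp_pos'],yaw_now()[1],s['opening'])
print(go(.5612,.3978,.0135,14.4))
im=snap('top','t8.png'); ss=snap('scene','s8.png')
cv2.imwrite('pics/c8.png',cv2.resize(np.hstack([im[175:265,270:360],ss[140:230,290:380]]),(800,400),interpolation=cv2.INTER_CUBIC))
E
```

```text
[0.56148572 0.39779618 0.06117171] -165.70118995168153 0.07053115809292536
[0.3, 0.1, 47.7, -0.1]
```

View pics/c8.png

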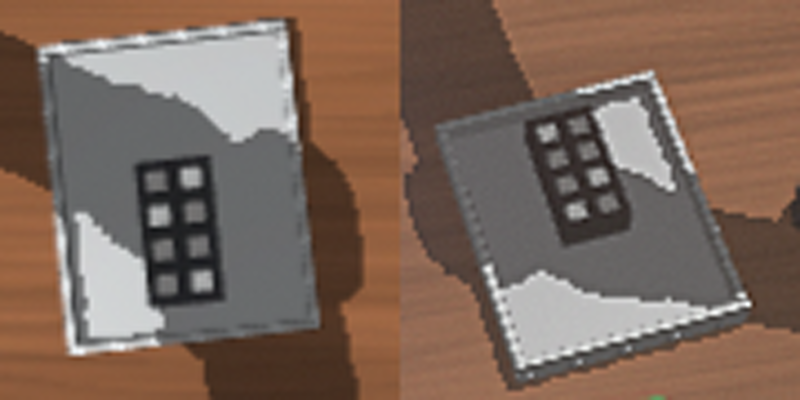

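Call:
{"op": "drive_tool", "data": {"plan": [[[0.25,0,0,20,0],[0.25,0,0,42,0],[0.25,0,0,47.5,0],[0.25,0,0,47.5,0],[1,0,0,47.5,0],[1,0,0,47.5,0],[1,0,0,47.5,0],[1,0,0,47.5,0],[1,0,0,30,0],[1,0,0,0,0],[1,0,0,-45,0],[1,0,0,-45,0]]]}}

```text
time_s: 30.15
tcp_pos: [0.5638, 0.4002, 0.111]
ee_rot: [-0.125, 0.992, 0.002, 0.004]
ft_force: [-1.0, -0.5, -1.0]
opening: 0.0495
grasp_force: 30.0
```

Call:
{"op": "drive_tool", "data": {"plan": [[[1,0,0,0,0],[1,0,0,0,0],[1,0,0,0,0],[1,0,0,0,0]]]}}

```text
time_s: 30.65
tcp_pos: [0.5608, 0.3977, 0.1047]
ee_rot: [-0.125, 0.992, -0.0, -0.001]
ft_force: [-0.7, -0.8, -0.6]
opening: 0.0492
grasp_force: 30.0
```

```bash
python3 - <<'E'
from h import *
s=manip.sense();print(s['tcp_pos'],yaw_now()[1])
print(go(.5334,.0003,.09,7.3))
E
```

```text
[0.56076817 0.39771939 0.10469045] -165.6734594659238
[124.8, -378.3, 15.0, 7.0]
```

Call:
{"op": "drive_tool", "data": {"plan": [[[1,12,-35,0,1],[1,26,-80,0,2],[1,41,-125,0,3],[1,56,-170,0,4],[1,71,-215,0,5],[1,86,-260,0,6],[1,101,-305,0,7],[1,115,-348,0,7],[1,123,-372,0,7],[1,124.5,-378,7,7],[1,124.5,-378,14,7],[1,124.5,-378,14,7]]]}}

```text
time_s: 32.15
tcp_pos: [0.5336, 0.0028, 0.0906]
ee_rot: [-0.065, 0.998, 0.001, -0.001]
ft_force: [-0.2, 0.7, -0.6]
opening: 0.0495
grasp_force: 30.0
```

Call:
{"op": "drive_tool", "data": {"plan": [[[1,0,0,0,0],[1,0,0,0,0],[1,0,0,0,0],[1,0,0,0,0],[1,0,0,0,0]]]}}

```text
time_s: 32.78
tcp_pos: [0.5341, 0.0008, 0.0915]
ee_rot: [-0.064, 0.998, 0.0, 0.0]
ft_force: [-0.1, -0.1, -0.7]
opening: 0.0494
grasp_force: 30.0
```

```bash
python3 - <<'E'
from h import *
s=manip.sense();print(s['tcp_pos'],yaw_now()[1],s['opening'],s['grasp_force'])
print(go(.5334,.0003,.0525,7.3))
im=snap('top','t9.png'); snap('scene','s9.png')
print('tray',bright_quad(im,(165,225,196,270),.009),bright_quad(cv2.imread('pics/s9.png'),(427,130,453,165),.009,'scene'))
V=cv2.cvtColor(im,cv2.COLOR_BGR2HSV)[...,2]
m=np.zeros(V.shape,np.uint8);m[160:190,228:275]=(V>190)[160:190,228:275]; print('can',quad(m,.042))
E
```

```text
[0.53407209 0.00082537 0.09154003] -172.68573543812195 0.04942840241313276 29.995212256908417
[0.7, -0.4, 39.0, 0.0]
tray [457.3, 402.4, 97.2, 54.6, -3.1] [460.5, 396.0, 101.6, 55.3, -4.4]
can [686.7, 227.6, 46.0, 36.4, -89.4]
```

Call:
{"op": "drive_tool", "data": {"plan": [[[1,0.7,-0.5,15,0],[1,0.7,-0.5,30,0],[1,0.7,-0.5,39,0],[1,0.7,-0.5,39,0],[1,0.7,-0.5,39,0],[0.25,0.7,-0.5,39,0],[0.25,0.7,-0.5,39,0],[0.25,0.7,-0.5,25,0],[0.25,0.7,-0.5,-10,0],[0.25,0.7,-0.5,-30,0],[0.25,0.7,-0.5,-30,0],[0.25,0.7,-0.5,-30,0]]]}}

```text
time_s: 34.38
tcp_pos: [0.533, 0.0002, 0.1213]
ee_rot: [-0.064, 0.998, -0.0, -0.0]
ft_force: [0.1, 0.7, -0.0]
opening: 0.0705
grasp_force: 0.0
```

```bash
python3 - <<'E'
from h import *
s=manip.sense();print(s['tcp_pos'],yaw_now()[1],s['opening'])
print(go(.4575,.403,.06,-3.9))
E
```

```text
[5.33016873e-01 1.71824189e-04 1.21297782e-01] -172.68209393736493 0.07052570041025573
[23.6, 409.2, 61.3, 11.2]
```

Call:
{"op": "drive_tool", "data": {"plan": [[[0.25,3,46,0,1],[0.25,6,95,0,2],[0.25,9,145,0,4],[0.25,11,195,0,5],[0.25,14,245,0,7],[0.25,17,295,0,8],[0.25,20,345,10,10],[0.25,23,390,35,11],[0.25,23.5,409,61,11],[0.25,23.5,409,61,11],[0.25,23.5,409,61,11],[0.25,23.5,409,61,11]]]}}

```text
time_s: 35.88
tcp_pos: [0.4592, 0.4017, 0.0614]
ee_rot: [0.033, 0.999, 0.0, 0.001]
ft_force: [0.6, -0.5, 0.4]
opening: 0.0704
grasp_force: 0.0
```

Call:
{"op": "drive_tool", "data": {"plan": [[[0.25,0,0,0,0],[0.25,0,0,0,0],[0.25,0,0,0,0]]]}}

```text
time_s: 36.25
tcp_pos: [0.4581, 0.4029, 0.0607]
ee_rot: [0.032, 0.999, 0.0, 0.0]
ft_force: [0.4, 0.2, 0.6]
opening: 0.0705
grasp_force: 0.0
```

```bash
python3 - <<'E'
from h import *
s=manip.sense();print(s['tcp_pos'],yaw_now()[1],s['opening'])
print(go(.4575,.403,.0135,-3.9))
im=snap('top','t10.png'); ss=snap('scene','s10.png')
E
```

```text
[0.45808341 0.4028803  0.06074526] 176.313616821467 0.07051210404179217
[0.6, 0.1, 47.2, 0.2]
```

Call:
{"op": "drive_tool", "data": {"plan": [[[0.25,0.5,0,20,0],[0.25,0.5,0,42,0],[0.25,0.5,0,47,0],[0.25,0.5,0,47,0],[1,0.5,0,47,0],[1,0.5,0,47,0],[1,0.5,0,47,0],[1,0.5,0,47,0],[1,0.5,0,30,0],[1,0.5,0,0,0],[1,0.5,0,-45,0],[1,0.5,0,-50,0]]]}}

```text
time_s: 37.85
tcp_pos: [0.4592, 0.4046, 0.1144]
ee_rot: [0.032, 0.999, 0.002, 0.002]
ft_force: [0.3, 0.1, -1.4]
opening: 0.0493
grasp_force: 30.0
```

Call:
{"op": "drive_tool", "data": {"plan": [[[1,0,0,0,0],[1,0,0,0,0],[1,0,0,0,0],[1,0,0,0,0]]]}}

```text
time_s: 38.35
tcp_pos: [0.4571, 0.4027, 0.1097]
ee_rot: [0.032, 0.999, -0.001, -0.001]
ft_force: [-0.7, 0.9, -1.0]
opening: 0.0495
grasp_force: 30.0
```

```bash
python3 - <<'E'
from h import *
s=manip.sense();print(s['tcp_pos'],yaw_now()[1])
print(go(.5334,.0003,.10,7.3))
E
```

```text
[0.45706578 0.40267157 0.10965332] 176.32831767584733
[-102.0, -396.6, 10.0, -11.0]
```

Call:
{"op": "drive_tool", "data": {"plan": [[[1,-9,-35,0,-1],[1,-20,-80,0,-2],[1,-32,-125,0,-3],[1,-44,-170,0,-5],[1,-55,-215,0,-6],[1,-67,-260,0,-8],[1,-79,-305,0,-9],[1,-90,-350,0,-10],[1,-98,-380,0,-11],[1,-102,-396,5,-11],[1,-102,-396,9,-11],[1,-102,-396,9,-11]]]}}

```text
time_s: 39.85
tcp_pos: [0.5332, 0.0032, 0.1009]
ee_rot: [-0.065, 0.998, 0.001, -0.001]
ft_force: [-1.1, 0.1, -0.4]
opening: 0.0491
grasp_force: 30.0
```

Call:
{"op": "drive_tool", "data": {"plan": [[[1,0,0,0,0],[1,0,0,0,0],[1,0,0,0,0],[1,0,0,0,0],[1,0,0,0,0]]]}}

```text
time_s: 40.48
tcp_pos: [0.5338, 0.0013, 0.1015]
ee_rot: [-0.064, 0.998, 0.0, 0.0]
ft_force: [0.2, 0.2, -0.3]
opening: 0.0496
grasp_force: 30.0
```

```bash
python3 - <<'E'
from h import *
s=manip.sense();print(s['tcp_pos'],yaw_now()[1],s['opening'],s['grasp_force'])
print(go(.5334,.0003,.0615,7.3))
im=snap('top','t11.png'); ss=snap('scene','s11.png')
cv2.imwrite('pics/c11.png',cv2.resize(np.hstack([im[150:220,215:275],ss[170:240,370:450]]),(800,400),interpolation=cv2.INTER_CUBIC))
E
```

```text
[0.53381961 0.00126635 0.10148421] -172.6776147507641 0.04963017952674394 29.985716342926025
[0.5, -0.9, 40.0, 0.0]
```

View pics/c11.png

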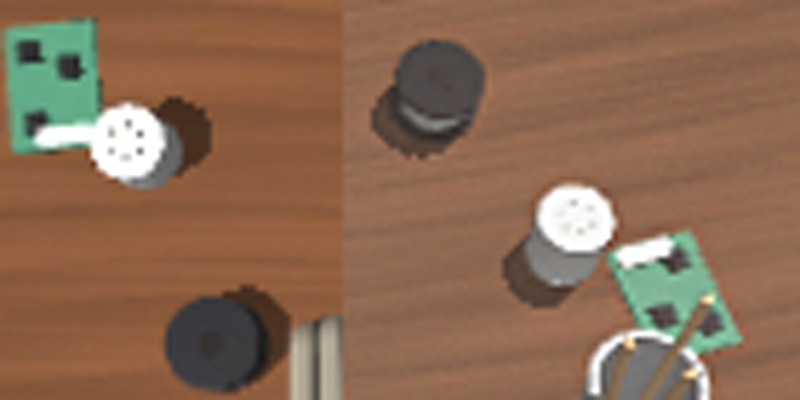

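Call:
{"op": "drive_tool", "data": {"plan": [[[1,0.5,-1,15,0],[1,0.5,-1,30,0],[1,0.5,-1,40,0],[1,0.5,-1,40,0],[1,0.5,-1,40,0],[0.25,0.5,-1,40,0],[0.25,0.5,-1,40,0],[0.25,0.5,-1,25,0],[0.25,0.5,-1,-10,0],[0.25,0.5,-1,-30,0],[0.25,0.5,-1,-30,0],[0.25,0.5,-1,-30,0]]]}}

```text
time_s: 42.08
tcp_pos: [0.5331, 0.0001, 0.1313]
ee_rot: [-0.064, 0.998, -0.0, -0.0]
ft_force: [-0.4, -0.2, 0.3]
opening: 0.0707
grasp_force: 0.0
```

```bash
python3 - <<'E'
from h import *
s=manip.sense();print(s['tcp_pos'],yaw_now()[1],s['q'].round(2))
im=snap('top','t12.png'); ss=snap('scene','s12.png')
res=[]
for n,i,b in(('top',im,(222,160,250,190)),('scene',ss,(390,190,420,222))):
    x0,y0,x1,y1=b;h=cv2.cvtColor(i,cv2.COLOR_BGR2HSV);m=np.zeros(h.shape[:2],np.uint8);m[y0:y1,x0:x1]=((h[...,2]>190)&(h[...,1]<60))[y0:y1,x0:x1]
    m=cv2.morphologyEx(m,cv2.MORPH_OPEN,np.ones((5,5)))
    c=max(cv2.findContours(m,0,1)[0],key=cv2.contourArea);uv,r=cv2.minEnclosingCircle(c);print(n,uv,r,plane(n,[uv],.042).round(4))
print(plane('top',[(235.3,174.5)],.042),plane('scene',[(402.9,207.7)],.042))
print(go(.684,.231,.09,45))
E
```

```text
[5.33125467e-01 1.19842314e-04 1.31332842e-01] -172.67412593762288 [ 0.09  0.59 -0.21  1.92  0.19  0.65  1.46]Traceback (most recent call last):
  File "<stdin>", line 8, in <module>
ValueError: max() iterable argument is empty
```

```bash
python3 - <<'E'
from h import *
cv2.imwrite('pics/c12.png',cv2.resize(np.hstack([cv2.imread('pics/t12.png')[140:260,205:355],cv2.imread('pics/s12.png')[130:250,280:430]]),(800,320),interpolation=cv2.INTER_CUBIC))
print(plane('top',[(235.3,174.5)],.042),plane('scene',[(402.9,207.7)],.042))
E
```

```text
[[0.68513219 0.22801342 0.042     ]] [[0.68289524 0.19728178 0.042     ]]
```

View pics/c12.png

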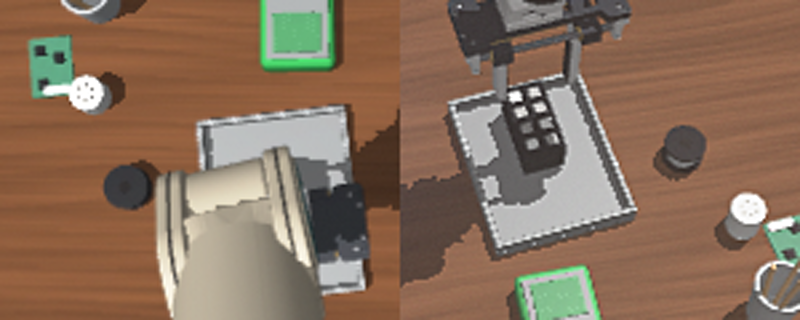

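```bash
python3 - <<'E'
from h import *
print(plane('top',[(236.9,174.5)],.042),plane('scene',[(410.1,207.7)],.042))
for n,f,b in(('top','t12',(222,160,250,190)),('scene','s12',(390,190,420,222))):
    i=cv2.imread(f'pics/{f}.png');x0,y0,x1,y1=b;h=cv2.cvtColor(i,cv2.COLOR_BGR2HSV);m=np.zeros(h.shape[:2],np.uint8);m[y0:y1,x0:x1]=((h[...,2]>170)&(h[...,1]<60))[y0:y1,x0:x1]
    m=cv2.morphologyEx(cv2.morphologyEx(m,cv2.MORPH_CLOSE,np.ones((5,5))),cv2.MORPH_OPEN,np.ones((5,5)))
    for c in cv2.findContours(m,0,1)[0]:
        uv,r=cv2.minEnclosingCircle(c);print(n,uv,r,plane(n,[uv],.042).round(4))
print(go(.685,.224,.09,45))
E
```

```text
[[0.68518055 0.22314792 0.042     ]] [[0.68653822 0.21895946 0.042     ]]
top (236.5, 174.5) 6.5193023681640625 [[0.6852 0.2244 0.042 ]]
scene (410.5, 209.0) 7.632268905639648 [[0.6911 0.2189 0.042 ]]
[-179.6, 202.6, 40.4, -37.7]
```

```bash
python3 - <<'E'
from h import *
# cup in t1/scene0 : base near point
cv2.imwrite('pics/c13.png',cv2.resize(np.hstack([cv2.imread('pics/t12.png')[100:190,205:295],cv2.imread('pics/s12.png')[190:280,380:470]]),(800,400),interpolation=cv2.INTER_CUBIC))
for uv in [(238,148),(248,140),(222,138)]:
  print(uv,plane('top',[uv],0).round(3),plane('top',[uv],.08).round(3))
print(go(.686,.223,.09,45))
E
```

```text
(238, 148) [[0.776 0.234 0.   ]] [[0.758 0.213 0.08 ]]
(248, 140) [[0.802 0.203 0.   ]] [[0.781 0.184 0.08 ]]
(222, 138) [[0.808 0.287 0.   ]] [[0.787 0.261 0.08 ]]
[-180.5, 201.5, 40.4, -37.7]
```

View pics/c13.png

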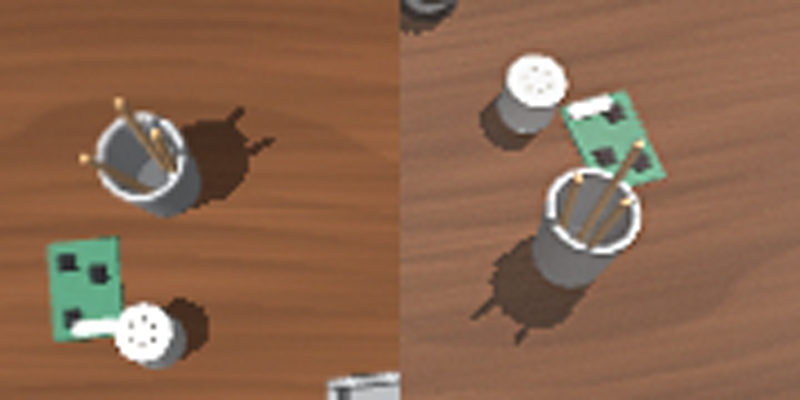

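```bash
python3 - <<'E'
from h import *
print(go(.686,.223,.09,35))
E
```

```text
[-180.5, 201.5, 40.4, -27.7]
```

Call:
{"op": "drive_tool", "data": {"plan": [[[0.36,-25,29,0,-4],[0.36,-51,57,0,-8],[0.36,-77,86,0,-12],[0.36,-103,115,0,-16],[0.36,-129,144,0,-20],[0.36,-155,173,0,-24],[0.36,-174,194,10,-28],[0.36,-180.5,201.5,25,-28],[0.36,-180.5,201.5,40,-28],[0.36,-180.5,201.5,40,-28],[0.36,-180.5,201.5,40,-28],[0.36,-180.5,201.5,40,-28]]]}}

```text
time_s: 43.68
tcp_pos: [0.6872, 0.2226, 0.0924]
ee_rot: [-0.303, 0.953, -0.0, 0.001]
ft_force: [0.7, 0.1, -0.3]
opening: 0.0606
grasp_force: 0.0
```

```bash
python3 - <<'E'
from h import *
s=manip.sense();print(s['tcp_pos'],yaw_now()[1],s['opening'])
print(go(.686,.223,.0185,35))
im=snap('top','t14.png'); ss=snap('scene','s14.png')
cv2.imwrite('pics/c14.png',cv2.resize(np.hstack([im[120:210,195:285],ss[170:260,370:460]]),(800,400),interpolation=cv2.INTER_CUBIC))
E
```

```text
[0.68724742 0.22255305 0.09242303] -144.726519616418 0.06055053048004386
[0.8, 1.1, 73.9, 0.3]
```

View pics/c14.png

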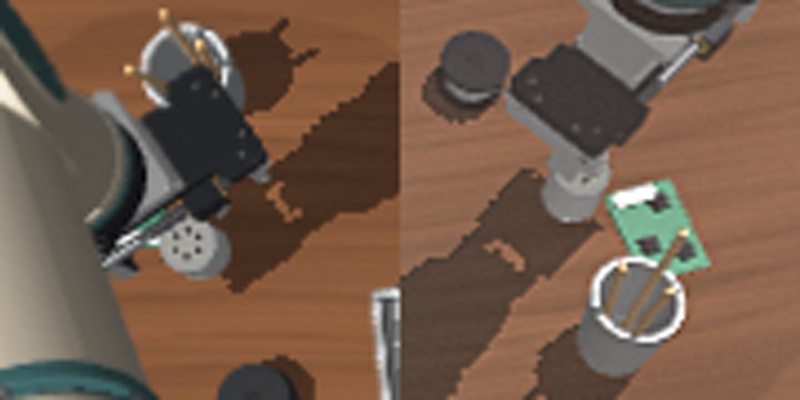

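Call:
{"op": "drive_tool", "data": {"plan": [[[0.36,0.5,0.5,20,0],[0.36,0.5,0.5,40,0],[0.36,0.5,0.5,45,0],[0.36,0.5,0.5,45,0],[0.36,0.5,0.5,60,0],[0.36,0.5,0.5,74,0],[0.36,0.5,0.5,74,0]]], "squeeze": 25}}

```text
time_s: 44.65
tcp_pos: [0.6848, 0.2227, 0.0155]
ee_rot: [-0.303, 0.953, -0.0, -0.002]
ft_force: [-1.6, -0.2, 0.6]
opening: 0.0604
grasp_force: 0.0
```

Call:
{"op": "drive_tool", "data": {"plan": [[[0.6,0,0,0,0],[1,0,0,0,0],[1,0,0,0,0],[1,0,0,0,0],[1,0,0,0,0],[1,0,0,-10,0],[1,0,0,-40,0],[1,0,0,-80,0],[1,0,0,-90,0],[1,0,0,-90,0],[1,0,0,-90,0]]]}}

```text
time_s: 46.02
tcp_pos: [0.6849, 0.2227, 0.1057]
ee_rot: [-0.303, 0.953, -0.0, -0.002]
ft_force: [-1.3, -0.9, 0.5]
opening: 0.0395
grasp_force: 25.0
```

```bash
python3 - <<'E'
from h import *
s=manip.sense();print(s['tcp_pos'],yaw_now()[1],s['opening'],s['grasp_force'])
print(go(.621,.0105,.107,7.3))
im=snap('top','t15.png'); ss=snap('scene','s15.png')
cv2.imwrite('pics/c15.png',cv2.resize(np.hstack([im[120:210,195:285],ss[150:240,350:440]]),(800,400),interpolation=cv2.INTER_CUBIC))
E
```

```text
[0.68491594 0.2226546  0.10568517] -144.6656430554913 0.03945153284928694 24.999902605850366
[174.8, -136.1, -0.9, 28.0]
```

View pics/c15.png

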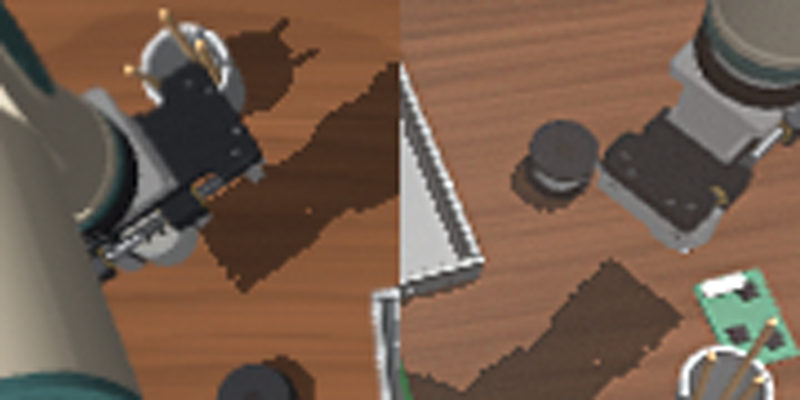

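Call:
{"op": "drive_tool", "data": {"plan": [[[1,15,-12,0,2],[1,40,-31,0,6],[1,70,-54,0,11],[1,100,-78,0,16],[1,130,-101,0,21],[1,160,-124,0,25],[1,172,-134,0,28],[1,175,-136,0,28],[1,175,-136,20,28],[1,175,-136,40,28],[1,175,-136,40,28],[1,175,-136,40,28]]]}}

```text
time_s: 47.62
tcp_pos: [0.6226, 0.0124, 0.068]
ee_rot: [-0.065, 0.998, 0.0, 0.0]
ft_force: [0.9, 0.3, 0.1]
opening: 0.0394
grasp_force: 25.0
```

Call:
{"op": "drive_tool", "data": {"plan": [[[1,0,0,0,0],[1,0,0,0,0],[1,0,0,0,0]]]}}

```text
time_s: 48.0
tcp_pos: [0.6222, 0.011, 0.0678]
ee_rot: [-0.064, 0.998, 0.0, 0.0]
ft_force: [-0.2, -0.9, -0.6]
opening: 0.0392
grasp_force: 25.0
```

```bash
python3 - <<'E'
from h import *
s=manip.sense();print(s['tcp_pos'],yaw_now()[1],s['opening'],s['grasp_force'])
print(go(.621,.0105,.0225,7.3))
E
```

```text
[0.62215922 0.01104551 0.06783386] -172.6811522166354 0.03922888109625858 24.99974016642227
[1.2, -0.4, 45.3, 0.0]
```

Call:
{"op": "drive_tool", "data": {"plan": [[[1,1,0,15,0],[1,1,0,30,0],[1,1,0,40,0],[1,1,0,44,0],[1,1,0,45,0],[1,1,0,45,0],[1,1,0,45,0]]]}}

```text
time_s: 48.88
tcp_pos: [0.6198, 0.0108, 0.0239]
ee_rot: [-0.064, 0.998, -0.0, -0.001]
ft_force: [-5.9, -0.4, 15.4]
opening: 0.0391
grasp_force: 25.0
```

Call:
{"op": "drive_tool", "data": {"plan": [[[0.36,0,0,0,0],[0.36,0,0,0,0],[0.36,0,0,0,0],[0.36,0,0,-15,0],[0.36,0,0,-50,0],[0.36,0,0,-100,0],[0.36,0,0,-130,0],[0.36,0,0,-130,0],[0.36,0,0,-130,0]]]}}

```text
time_s: 50.0
tcp_pos: [0.6205, 0.0108, 0.1523]
ee_rot: [-0.064, 0.998, -0.0, -0.0]
ft_force: [-0.7, 0.6, -0.9]
opening: 0.0601
grasp_force: 0.0
```

```bash
python3 - <<'E'
from h import *
s=manip.sense();print(s['tcp_pos'],yaw_now()[1],s['opening'])
# where is the hood now? white top on the mat
im=snap('top','t16.png'); hsv=cv2.cvtColor(im,cv2.COLOR_BGR2HSV);H,S,V=cv2.split(hsv)
def sub(m,b):
    o=np.zeros(m.shape,np.uint8);o[b[1]:b[3],b[0]:b[2]]=m[b[1]:b[3],b[0]:b[2]];return o
B=(360,190,470,300)
print('mat+hood',quad(sub(((S<60)|((H>100)&(H<125)&(S>120))),B),.003))
print('hood grey/white',quad(sub((S<70)&(V>100),B),.014)); 
print('white',quad(sub((S<60)&(V>200),B),.057))
m=sub(V<100,(395,215,435,275)); print('handle',quad(m,.093))
print(go(.485,-.315,.13,4.9))
E
```

```text
[0.62046595 0.01080753 0.15229544] -172.67554503244722 0.06010091956198563
mat+hood [484.1, -314.5, 233.4, 193.3, 5.5]
hood grey/white [486.5, -316.9, 213.0, 175.3, 4.9]
white [483.8, -314.9, 194.3, 152.1, 5.0]
handle [485.9, -311.3, 56.3, 20.3, 5.5]
[175.5, -305.9, 21.9, 2.4]
```

Call:
{"op": "drive_tool", "data": {"plan": [[[0.5,17,-30,0,0],[0.5,42,-75,0,0],[0.5,68,-120,0,0],[0.5,94,-165,0,1],[0.5,120,-210,0,1],[0.5,146,-255,0,2],[0.5,166,-290,0,2.4],[0.5,175.5,-306,10,2.4],[0.5,175.5,-306,22,2.4],[0.5,175.5,-306,22,2.4],[0.5,175.5,-306,22,2.4]]], "squeeze": 40}}

```text
time_s: 51.42
tcp_pos: [0.487, -0.3128, 0.1302]
ee_rot: [-0.045, 0.999, 0.001, 0.0]
ft_force: [-0.0, -0.8, -0.2]
opening: 0.0472
grasp_force: 0.0
```

Call:
{"op": "drive_tool", "data": {"plan": [[[0.5,0,0,0,0],[0.5,0,0,0,0]]]}}

```text
time_s: 51.68
tcp_pos: [0.4864, -0.3145, 0.1308]
ee_rot: [-0.043, 0.999, -0.0, 0.0]
ft_force: [0.1, -0.1, -0.0]
opening: 0.047
grasp_force: 0.0
```

```bash
python3 - <<'E'
from h import *
s=manip.sense();print(s['tcp_pos'],yaw_now()[1])
print(go(.4854,-.316,.072,4.9))
im=snap('top','t17.png'); ss=snap('scene','s17.png')
def sub(m,b):
    o=np.zeros(m.shape,np.uint8);o[b[1]:b[3],b[0]:b[2]]=m[b[1]:b[3],b[0]:b[2]];return o
h=cv2.cvtColor(im,cv2.COLOR_BGR2HSV);h2=cv2.cvtColor(ss,cv2.COLOR_BGR2HSV)
print('pan',quad(sub(h[...,1]<60,(272,175,350,262)),.024))
m=cv2.morphologyEx(sub(h[...,2]<75,(285,190,338,262)),cv2.MORPH_CLOSE,np.ones((3,3)));print('pile top',quad(cv2.morphologyEx(m,cv2.MORPH_OPEN,np.ones((3,3))),.057))
e=proj('top',[(.6205,.0108,.048),(.6208,.0112,.048)])[0];print('can expected px',e,proj('scene',[(.6205,.0108,.048)]))
B=(290,178,335,215)
for n,hh,B in(('top',h,(290,183,330,212)),('scene',h2,(320,165,360,205))):
    for t in(215,230,245):
        m=sub((hh[...,2]>t)&(hh[...,1]<40),B); c=[c for c in cv2.findContours(m,0,1)[0] if cv2.contourArea(c)>25]
        print(n,t,[(np.round(cv2.minAreaRect(k)[0],1).tolist(),np.round(cv2.minAreaRect(k)[1],1).tolist(),plane(n,[cv2.minAreaRect(k)[0]],.048).round(4).tolist()) for k in c])
E
```

```text
[ 0.48639976 -0.31453173  0.13081639] -175.02574075106415
[1.2, -1.4, 58.8, 0.1]
pan [563.9, 4.1, 211.2, 171.8, 7.2]
pile top [533.2, -21.9, 49.9, 8.4, 6.6]
can expected px [306.90151922 196.67991567] [[338.95993168 197.9631345 ]]
top 215 [([306.5, 197.5], [13.0, 13.0], [[0.6181, 0.0119, 0.048]])]
top 230 [([306.5, 197.5], [12.6, 12.6], [[0.6181, 0.0119, 0.048]])]
top 245 [([306.5, 197.5], [11.0, 11.0], [[0.6181, 0.0119, 0.048]])]
scene 215 [([338.0, 198.0], [10.0, 12.0], [[0.6201, 0.0079, 0.048]])]
scene 230 [([338.0, 198.0], [10.0, 12.0], [[0.6201, 0.0079, 0.048]])]
scene 245 [([338.2, 197.9], [10.7, 11.2], [[0.6199, 0.0085, 0.048]])]
```

Call:
{"op": "drive_tool", "data": {"plan": [[[0.5,1,-1,25,0],[0.5,1,-1,50,0],[0.5,1,-1,59,0],[0.5,1,-1,59,0],[0.5,1,-1,59,0],[1,1,-1,59,0],[1,1,-1,59,0],[1,1,-1,59,0],[1,1,-1,59,0]]]}}

```text
time_s: 52.9
tcp_pos: [0.4851, -0.3162, 0.0716]
ee_rot: [-0.043, 0.999, -0.0, 0.0]
ft_force: [0.5, -0.3, 1.5]
opening: 0.0162
grasp_force: 40.0
```

```bash
python3 - <<'E'
from h import *
s=manip.sense();print(s['tcp_pos'],yaw_now()[1],s['opening'])
im=cv2.imread('pics/t17.png');ss=cv2.imread('pics/s17.png')
def sub(m,b):
    o=np.zeros(m.shape,np.uint8);o[b[1]:b[3],b[0]:b[2]]=m[b[1]:b[3],b[0]:b[2]];return o
for n,i,b in(('top',im,(286,205,338,250)),('scene',ss,(300,140,352,200))):
    V=cv2.cvtColor(i,cv2.COLOR_BGR2HSV)[...,2]
    for t in(60,75,90):
        m=cv2.morphologyEx(sub(V<t,b),cv2.MORPH_OPEN,np.ones((2,2))); print(n,t,quad(m,.057,n))
E
```

```text
[ 0.48505907 -0.31615928  0.0716291 ] -175.0798569240309 0.01620145178488719
top 60 [550.0, 15.9, 8.8, 2.9, -89.1]
top 75 [530.4, -4.5, 94.2, 50.2, 8.3]
top 90 [530.2, -3.9, 95.1, 51.6, 6.9]Traceback (most recent call last):
  File "<stdin>", line 9, in <module>
  File "h.py", line 30, in quad
    c=max(cv2.findContours(m.astype(np.uint8),cv2.RETR_EXTERNAL,cv2.CHAIN_APPROX_NONE)[0],key=cv2.contourArea)
ValueError: max() iterable argument is empty
```

Call:
{"op": "drive_tool", "data": {"plan": [[[1,0,0,-10,0],[1,0,0,-35,0],[1,0,0,-65,0],[1,0,0,-95,0],[1,0,0,-120,0],[1,0,0,-120,0],[1,0,0,-120,0],[1,0,0,-120,0]]]}}

```text
time_s: 53.9
tcp_pos: [0.4841, -0.3156, 0.1901]
ee_rot: [-0.043, 0.999, 0.001, -0.001]
ft_force: [0.1, -0.4, -2.6]
opening: 0.0155
grasp_force: 40.0
```

```bash
python3 - <<'E'
from h import *
s=manip.sense();print(s['tcp_pos'],yaw_now()[1],s['opening'],s['ft_force'])
print(go(.5625,.0035,.19,7.1))
E
```

```text
[ 0.48410581 -0.31555936  0.19007256] -175.07038950082108 0.015455019824146415 [ 0.10327341 -0.44811329 -2.5711023 ]
[-105.5, 311.1, 0.3, -2.2]
```

Call:
{"op": "drive_tool", "data": {"plan": [[[1,-8,22,0,0],[1,-20,60,0,-1],[1,-34,100,0,-1],[1,-47,140,0,-1],[1,-61,180,0,-2],[1,-75,220,0,-2],[1,-88,260,0,-2],[1,-99,292,0,-2],[1,-105.5,311,0,-2],[1,-105.5,311,0,-2],[1,-105.5,311,0,-2],[1,-105.5,311,0,-2]]]}}

```text
time_s: 55.4
tcp_pos: [0.5631, 0.0008, 0.1913]
ee_rot: [-0.059, 0.998, -0.0, -0.0]
ft_force: [0.5, -0.1, -3.6]
opening: 0.0155
grasp_force: 40.0
```

Call:
{"op": "drive_tool", "data": {"plan": [[[1,0,0,20,0],[1,0,0,35,0],[1,0,0,35,0],[1,0,0,35,0],[1,0,0,35,0],[1,0,0,35,0],[1,0,0,35,0]]]}}

```text
time_s: 56.28
tcp_pos: [0.5635, 0.0029, 0.1567]
ee_rot: [-0.06, 0.998, -0.0, 0.0]
ft_force: [0.3, -0.8, -3.3]
opening: 0.0156
grasp_force: 40.0
```

```bash
python3 - <<'E'
from h import *
s=manip.sense();print(s['tcp_pos'],yaw_now()[1],s['opening'],s['ft_force'])
print(go(.5623,.0032,.085,6.95))
im=snap('top','t18.png');h=cv2.cvtColor(im,cv2.COLOR_BGR2HSV)
print(plane('top',[(309,217)],.1))
E
```

```text
[0.56353613 0.00292472 0.15671381] -173.07082065664878 0.01557068829082649 [ 0.32435243 -0.76373226 -3.29435764]
[1.2, 0.4, 71.7, -0.0]
[[5.58948060e-01 3.33473701e-04 1.00000000e-01]]
```

Call:
{"op": "drive_tool", "data": {"plan": [[[1,1,0,20,0],[1,1,0,40,0],[1,1,0,52,0],[1,1,0,54,0],[1,1,0,54,0],[1,1,0,54,0],[1,1,0,58,0],[1,1,0,62,0],[1,1,0,66,0],[1,1,0,66,0]]]}}

```text
time_s: 57.58
tcp_pos: [0.562, 0.0027, 0.09]
ee_rot: [-0.06, 0.998, 0.0, -0.0]
ft_force: [0.2, 0.4, -3.4]
opening: 0.0155
grasp_force: 40.0
```

```bash
python3 - <<'E'
from h import *
s=manip.sense();print(s['tcp_pos'],yaw_now()[1],s['opening'],s['ft_force'],s['wrist_torque'])
print(go(.5623,.0032,.085,6.95))
E
```

```text
[0.56204712 0.00273296 0.08996875] -173.07446635895667 0.015535384797291938 [ 0.15945776  0.39133162 -3.42448732] [0.03847958 0.08354909 0.04095155]
[-0.3, 0.4, 5.0, -0.0]
```

Entered the rim freely (force still just the hood's weight).

Call:
{"op": "drive_tool", "data": {"plan": [[[1,0,0,2,0],[1,0,0,4,0],[1,0,0,6,0],[1,0,0,6,0],[1,0,0,6,0]]]}}

```text
time_s: 58.2
tcp_pos: [0.5625, 0.0028, 0.0846]
ee_rot: [-0.06, 0.998, -0.0, 0.0]
ft_force: [-0.8, -0.8, 0.3]
opening: 0.016
grasp_force: 40.0
```

Call:
{"op": "drive_tool", "data": {"plan": [[[0.5,0,0,0,0],[0.5,0,0,0,0],[0.5,0,0,0,0],[0.5,0,0,-20,0],[0.5,0,0,-60,0],[0.5,0,0,-120,0],[0.5,0,0,-160,0],[0.5,0,0,-160,0],[0.5,120,0,-160,0],[0.5,120,0,-160,0],[0.5,120,0,-160,0]]]}}

```text
time_s: 59.58
tcp_pos: [0.4373, -0.0128, 0.243]
ee_rot: [-0.06, 0.998, -0.001, -0.004]
ft_force: [0.6, -0.8, 0.8]
opening: 0.0469
grasp_force: 0.0
```

```bash
python3 - <<'E'
from h import *
s=manip.sense();print(s['tcp_pos'],s['opening'],s['q'].round(2))
print(go(.45,.35,.25,7))
E
```

```text
[ 0.43734298 -0.01276778  0.24302512] 0.04688007171302915 [ 0.21  0.31 -0.31  2.03  0.13  0.83  1.51]
[-56.0, 358.6, -7.7, -0.1]
```

Call:
{"op": "drive_tool", "data": {"plan": [[[0.5,-7,45,0,0],[0.5,-15,95,0,0],[0.5,-23,145,0,0],[0.5,-31,195,0,0],[0.5,-39,245,0,0],[0.5,-47,295,0,0],[0.5,-54,340,0,0],[0.5,-56,358,0,0],[0.5,-56,358,0,0],[0.5,-56,358,0,0]]]}}

```text
time_s: 60.82
tcp_pos: [0.4563, 0.3482, 0.244]
ee_rot: [-0.059, 0.998, -0.001, -0.0]
ft_force: [-0.6, 0.7, 0.1]
opening: 0.0468
grasp_force: 0.0
```

```bash
python3 - <<'E'
from h import *
im=snap('top','t19.png');ss=snap('scene','s19.png')
def sub(m,b):
    o=np.zeros(m.shape,np.uint8);o[b[1]:b[3],b[0]:b[2]]=m[b[1]:b[3],b[0]:b[2]];return o
for f,g in (('t0' if 0 else 'top0','scene0'),('t19','s19')):
    h=cv2.cvtColor(cv2.imread(f'pics/{f}.png'),cv2.COLOR_BGR2HSV);k=cv2.cvtColor(cv2.imread(f'pics/{g}.png'),cv2.COLOR_BGR2HSV)
    B=(270,165,350,265);C=(290,140,372,230)
    for a in (quad(sub((h[...,1]<60)&(h[...,2]>90),B),.03),quad(sub((h[...,1]<60)&(h[...,2]>200),B),.07),quad(sub(h[...,2]<110,(295,190,325,240)),.106),quad(sub((k[...,1]<60)&(k[...,2]>180),C),.07,'scene'),quad(sub(k[...,2]<90,(320,155,350,195)),.106,'scene')): print(a,end=' ')
    print()
# bystanders: difference from start
d=cv2.absdiff(cv2.imread('pics/top0.png'),im).max(2)
for n,(x0,y0,x1,y1) in dict(meter=(298,105,336,170),driver=(458,196,478,260),flux=(385,135,410,160),tweez=(402,150,422,188),board=(212,150,235,178),reel=(240,198,265,220),cup=(220,118,250,150)).items(): print(n,(d[y0:y1,x0:x1]>60).sum())
E
```

```text
[563.2, 3.9, 215.4, 174.7, 7.2] [560.5, 3.2, 200.9, 161.0, 7.1] [561.8, 3.5, 56.4, 14.7, 7.4] [578.9, 2.5, 221.4, 151.7, 7.2] [574.5, -2.4, 73.5, 19.3, 5.3] 
[563.9, 3.9, 215.0, 174.3, 7.1] [560.5, 5.6, 200.0, 155.3, 6.7] [563.2, 3.2, 58.6, 15.0, 7.4] [565.2, 0.3, 192.0, 151.9, 7.0] [575.0, -2.7, 74.4, 19.7, 7.2] 
meter 0
driver 0
flux 0
tweez 0
board 0
reel 128
cup 0
```

```bash
python3 - <<'E'
from h import *
def sub(m,b):
    o=np.zeros(m.shape,np.uint8);o[b[1]:b[3],b[0]:b[2]]=m[b[1]:b[3],b[0]:b[2]];return o
for f in('top0','t17','t19'):
    V=cv2.cvtColor(cv2.imread(f'pics/{f}.png'),cv2.COLOR_BGR2HSV)[...,2]; print(f,quad(sub(V<60,(238,195,272,225)),.03))
for f in('scene0','s17','s19'):
    V=cv2.cvtColor(cv2.imread(f'pics/{f}.png'),cv2.COLOR_BGR2HSV)[...,2]; print(f,quad(sub(V<70,(374,170,400,196)),.03,'scene'))
E
```

```text
top0 [579.7, 157.3, 42.3, 17.3, -2.4]
t17 [580.2, 158.4, 42.2, 18.2, 1.7]
t19 [579.8, 175.1, 51.8, 48.2, -89.1]
scene0 [606.3, 156.4, 45.1, 21.4, 49.0]
s17 [606.9, 155.9, 45.1, 23.0, 49.0]
s19 [590.5, 169.4, 66.7, 47.8, -30.4]
```

```bash
python3 -c "
from station import manip
print(manip.finish_job())"
```

```text
the job is handed in; nothing more can be done
None
```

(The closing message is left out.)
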